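# Press the brass padlock shut

### The arm

A 6-joint arm with a two-finger parallel gripper is mounted at the origin on a cart in front of the work surface, level with it; the furniture and walls round the work are solid. World frame = base frame: x ahead of the robot, y to its left, z up, the work surface at z = 0. Lengths are in m, angles in degrees, forces in N, time in s.
With the tool pointing down it reaches from about 0.275 to 0.75 m from the base axis. Payload 10.2 kg.
Tool frame: the origin (TCP) lies midway between the tips of the shut fingers; the grasp point (between the pads) lies 19 mm behind it; z points along the fingers, y is the line along which they close (so a half turn about z gives the same grasp; the last joint's range is limited). The gripper opens to 88 mm and grips with 3 to 60 N. Pads are 18 mm wide; open, the fingers measure 123 mm over their backs; the gripper's body (75 mm by 187 mm) begins 45 mm behind the grasp point.
Start: joints at [-12.8, 17.928, 85.812, -0, 76.261, -12.8], TCP at [0.525, -0, 0.239] pointing down, gripper open.
Joint ranges: [-168.41, 168.41], [-55.51, 124.54], [10.69, 146.95], [-70.63, 250.63], [1, 178], [-165.06, 165.06]. Speed limits (degrees/s): [136.94, 136.94, 172.46, 180, 180, 180].

### API

Orientations are given as a 3x3 rotation matrix whose columns are the frame's x, y, z axes.
In Python, from cell import bot, vision gives the robot as it stands. The module is installed in compiled form; this text tells all that it offers.
- The arm moves only by the tool servo_tool, never from a script. Its argument "rows" is a list of rows, each an object of numbers: "x", "y", "z": the shift along the tool's x, y, z in cm; "ax", "ay", "az": the turn, a rotation vector about the tool's x, y, z in degrees; "grip": the finger opening in cm, from 0 to 8.81. A call has exactly 10 rows; each row shifts and turns the commanded pose from where the row before left it, along the tool's axes as they then stand; what a row does not reach is not made up. A row lasts 1/10 s, in which the tool goes at most 50 mm and 8.59 degrees, less where a joint would pass 70% of its speed; a pose out of reach is approached as far as the arm can. A call with a gripper value outside its range is refused whole. The fingers move at their own pace and stop on an object; "force" is the grip in N (left out, the last holds). Time passes only in rows, so rows that do not move let the fingers close, or fill a call up. It gives the time, the measured TCP pose, the force, the opening and the grip force at its end, in the units of the state.
- bot.state(): the state, without advancing time (a new reading comes with each control period).
- vision.capture(name): name is "scene" or "side" or "wrist"; returns a dict with "img" (480x640x3 uint8, red, green, blue), "z_map" (480x640 float32, m along the optical axis (not along the pixel's ray), 0 where there is no reading), "fx", "fy", "cx", "cy" (pixels), "dist" ([k1, k2, p1, p2, k3] as OpenCV has them; the pictures are not rectified), "R" (3x3) and "t" (3): a world point X has camera coordinates R X + t. Camera axes: x right, y down, z forward; pixel columns grow to the right and rows downward; lengths in m; the calibration is good to about 2 mm. A picture is of the moment at which its call begins.
- bot.hand_in(): hands the job in; it is judged then, once.
The state is a dict: "time": time; "joint_pos": joint angles; "qvel": joint speeds; "tau": joint torques, N m; "position": TCP position; "tool_rot": TCP orientation; "force": force on the tool from outside, world axes, zero at the start; "torque": the same for the moment, N m; "opening": finger opening in m; "grasp_force": force on a finger pad.
Only numpy, scipy, OpenCV 4.12 (cv2) and the standard library are available. Lean on these libraries where they do the work, as an engineer would, in place of code of your own. Each camera call takes 0.05 s, during which the arm holds its last target. There are 200 camera calls.

### The job

Three padlocks stand open on the bench: with your fingertips, gently press the raised shackle of the brass one straight down until it is fully home, then draw back clear of it. Do not pick the padlock up, tip it or push it out of its place. Leave the two black padlocks untouched and open, and everything else where it is.

Things in the scene. Friction and masses are not known exactly. Their poses are not given: they have to be found in the camera images.
- brass_padlock: Brass-coloured padlock standing upright on the bench with its bright shackle raised; loose, about 0.22 kg. Its body is 16 mm thick (its x) x 44 mm wide (its y) x 36 mm high. Origin: centre of its underside, z up.
- brass_padlock_top (a point): Middle of the top of the brass padlock's shackle, the spot to press. It moves with the shackle: 67 mm above the bench when shut, up to 77 mm when fully raised. The shackle is a U-shaped bar about 7 mm thick and 34 mm wide along the padlock's y axis, rounded at its upper corners.
- brass_padlock_shackle (a joint): Height of the brass padlock's shackle above its shut position, m: 0 = fully home, 0.0099 = fully raised (it starts 7.5 to 9.8 mm up). It slides straight down with a light friction of about 1.2 N, stays where it is left and stops hard at 0.
- black_padlock_a: Black padlock standing upright on the bench, to be left open and untouched: body 14 x 38 x 31 mm, shackle top 56 mm above its base when shut, up to 8 mm more now as its shackle is up. Origin: centre of its underside, z up, y along its width.
- black_padlock_a_shackle (a joint): Height of that black padlock's shackle above its shut position, m (0 = shut, 0.0084 = fully raised); starts raised and must stay so. Just as easily moved as the brass one's.
- black_padlock_b: Black padlock standing upright on the bench, to be left open and untouched: body 14 x 38 x 31 mm, shackle top 56 mm above its base when shut, up to 8 mm more now as its shackle is up. Origin: centre of its underside, z up, y along its width.
- black_padlock_b_shackle (a joint): Height of that black padlock's shackle above its shut position, m (0 = shut, 0.0084 = fully raised); starts raised and must stay so. Just as easily moved as the brass one's.
- oil_bottle: Yellow bottle with a black cap, standing, 44 mm across, 121 mm high; bystander. Origin: centre of its underside.
- graphite_bottle: White bottle with a red cap, standing, 38 mm across, 96 mm high; bystander. Origin: centre of its underside.
- cam_tin: Round tin with a green lid, 65 mm across, 34 mm high; bystander. Origin: centre of its underside.
- steel_rim_cylinder: Silver rim lock cylinder standing face up, 39 mm across, 32 mm high; bystander. Origin: centre of its underside.
- brass_follower: Brass plug follower (rod), 90 mm long along its y, 13 mm thick, lying near the front edge; bystander. Origin: centre of its underside.
- red_driver: Screwdriver with a red handle, 206 mm long along its y, 31 mm high, lying near the front edge; bystander. Origin: centre of its underside.
There are look-alikes about, which are no part of the job. Leave any red or turquoise look-alike of the brass_padlock alone.

How it is judged:
By the outcome, as a careful person would: the job done as asked, in the order asked, and still so for the second after the job is handed in, with the robot touching nothing.
It also fails if it takes over 35 s, if anything falls off the work surface, if the arm or the gripper's body presses on something with over 40 N, if the wrist force passes 120 N, or if a joint passes its speed limit or range.

## Working session

There is one attempt and no reset: what is moved stays moved. The work goes in short steps, Python scripts to look and compute and a tool call to move; the robot and the scene stay as the last step left them, time stands still between calls to the robot, and variables do not carry over. Pictures are saved under pics/ and viewed, at most 10 in all, crops included, and the job is handed in when it is done.

Besides the shell and the picture viewer there is one more tool, called after "Emit:" as a command line: name --argument value ..., lists and objects as JSON in quotes. servo_tool: Moves the arm, as the interface text tells. Its arguments: {"type":"object","properties":{"rows":{"type":"array"},"force":{"type":"number"}},"required":["rows"]}

```bash
mkdir -p pics; cat > h.py <<'E'
import numpy as np, cv2
from cell import bot, vision
def cloud(c):
    v,u=np.mgrid[0:480,0:640]
    K=np.array([[c["fx"],0,c["cx"]],[0,c["fy"],c["cy"]],[0,0,1]])
    n=cv2.undistortPoints(np.stack([u,v],-1).reshape(-1,1,2).astype(np.float64),K,np.array(c["dist"])).reshape(480,640,2)
    z=c["z_map"]; P=np.dstack([n*z[...,None],z])
    return (P-np.array(c["t"]))@np.array(c["R"]), z>0
E
python3 - <<'E'
from h import *
for n in ("scene","side"):
    c=vision.capture(n); cv2.imwrite(f"pics/{n}0.png",c["img"][...,::-1]); np.savez(f"{n}0.npz",**c)
    print(n,-np.array(c["R"]).T@c["t"],c["fx"],(c["z_map"]>0).mean())
E
```

```text
scene [-0.31974609 -0.3113838   0.94103556] 550.3610931730918 0.995986328125
side [-0.36428511 -0.4101928   0.69878909] 616.9499630518262 0.99630859375
```

View pics/scene0.png

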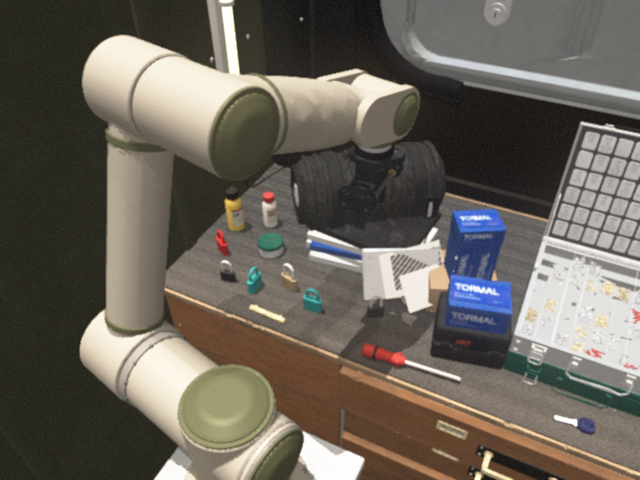

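View pics/side0.png

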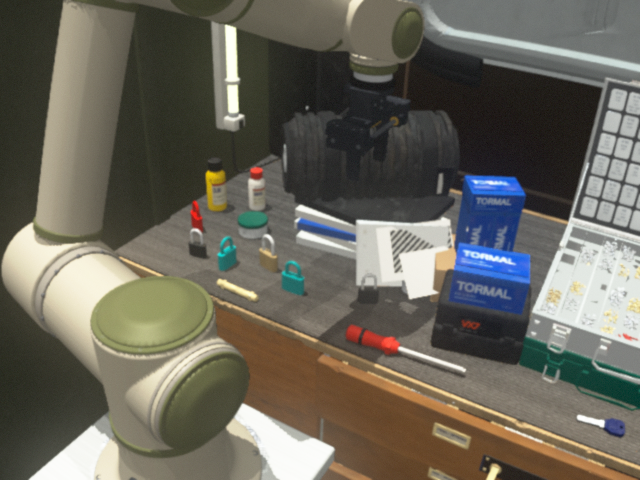

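Both views show the brass padlock: scene about (290,276), side about (268,252). A turquoise look-alike stands on each side of it, and the black padlocks are at scene (228,270) and (375,305).

```bash
cat > m.py <<'E'
from h import *
out=[]
for n,(u0,u1,v0,v1),(bu,bv) in (("scene",(275,303,258,295),(290,280)),("side",(254,284,230,276),(268,258))):
    c=dict(np.load(f"{n}0.npz")); P,ok=cloud(c)
    hsv=cv2.cvtColor(c["img"],cv2.COLOR_RGB2HSV)
    box=np.zeros((480,640),bool); box[v0:v1,u0:u1]=1
    m=box&ok&(P[...,2]>0.008)&(P[...,2]<0.09)
    Q=P[m]; print(n,m.sum(),np.percentile(Q,[1,5,50,95,99],axis=0).round(4).tolist())
    for lo,hi in ((.008,.034),(.034,.04),(.042,.062),(.062,.072),(.07,.085)):
        S=Q[(Q[:,2]>lo)&(Q[:,2]<hi)]
        if len(S)>5:
            r=cv2.minAreaRect((S[:,:2]*1000).astype(np.float32)); w=np.linalg.svd(S[:,:2]-S[:,:2].mean(0),full_matrices=False)[2][0]
            print(lo,hi,len(S),S.mean(0).round(4),"rect",np.round(r[0],1),np.round(r[1],1),"dir",np.degrees(np.arctan2(w[1],w[0])).round(1))
    k=cv2.resize(c["img"][v0-35:v1+25,u0-60:u1+60,::-1],None,fx=4,fy=4,interpolation=cv2.INTER_CUBIC)
    cv2.imwrite(f"pics/{n}_crop.png",k)
    # everything within 12 cm taller than 10 mm
    M=ok&(P[...,2]>.012)&(P[...,2]<.15)&(np.hypot(*(P[...,:2]-np.median(Q[:,:2],0)).transpose(2,0,1))<.14)
    nl,L,st,ce=cv2.connectedComponentsWithStats(M.astype(np.uint8))
    for i in range(1,nl):
        if st[i,4]>40:
            S=P[L==i]; print("  obj",ce[i].round(),st[i,4],np.percentile(S,2,axis=0).round(3),np.percentile(S,98,axis=0).round(3))
E
python3 m.py
```

```text
scene 271 [[0.4556, 0.1476, 0.0086], [0.4569, 0.1492, 0.0114], [0.4628, 0.1669, 0.0339], [0.4716, 0.1865, 0.0711], [0.4746, 0.1907, 0.0736]]
0.008 0.034 137 [0.4612 0.1661 0.0227] rect [466.6 168.7] [46.2 19.5] dir 82.0
0.034 0.04 58 [0.4653 0.1695 0.0363] rect [466.3 171.3] [43.1 16.6] dir -103.6
0.042 0.062 37 [0.4656 0.1685 0.0524] rect [466.1 170.2] [34.4  7.5] dir -102.1
0.062 0.072 27 [0.4653 0.1683 0.0683] rect [466.5 169.3] [27.8  9. ] dir -102.5
0.07 0.085 19 [0.4659 0.1697 0.0724] rect [467.1 169.6] [21.5  8.7] dir -97.9
  obj [321. 240.] 1118 [0.54  0.092 0.014] [0.598 0.202 0.147]
  obj [272. 248.] 225 [0.531 0.245 0.013] [0.572 0.284 0.036]
  obj [233. 273.] 48 [0.418 0.293 0.012] [0.432 0.302 0.055]
  obj [288. 277.] 254 [0.456 0.149 0.013] [0.474 0.19  0.073]
  obj [254. 279.] 218 [0.406 0.234 0.012] [0.448 0.249 0.065]
  obj [312. 300.] 282 [0.418 0.066 0.013] [0.435 0.108 0.065]
side 487 [[0.4229, 0.1078, 0.0086], [0.4555, 0.1498, 0.0102], [0.4625, 0.1697, 0.0322], [0.5488, 0.2515, 0.071], [0.562, 0.2561, 0.0755]]
0.008 0.034 255 [0.4786 0.1841 0.0194] rect [486.1 189.5] [201.9  31.9] dir -135.4
0.034 0.04 108 [0.4613 0.1653 0.0368] rect [453.1 146.2] [103.  22.] dir -119.0
0.042 0.062 59 [0.4649 0.1686 0.0526] rect [465.  169.9] [33.2  8. ] dir 78.3
0.062 0.072 37 [0.4652 0.1686 0.0681] rect [465.5 170.3] [31.4  8.3] dir -102.4
0.07 0.085 31 [0.4663 0.1709 0.0731] rect [466.6 171. ] [26.8  7.5] dir -103.0
  obj [311. 215.] 1774 [0.54  0.094 0.015] [0.599 0.192 0.148]
  obj [253. 226.] 349 [0.529 0.245 0.013] [0.572 0.286 0.037]
  obj [203. 245.] 83 [0.418 0.294 0.013] [0.43  0.304 0.058]
  obj [268. 253.] 393 [0.455 0.15  0.013] [0.473 0.191 0.075]
  obj [227. 252.] 360 [0.406 0.232 0.013] [0.446 0.249 0.067]
  obj [293. 277.] 447 [0.418 0.067 0.013] [0.434 0.108 0.066]
  obj [237. 288.] 135 [0.359 0.129 0.012] [0.371 0.212 0.016]
```

View pics/side_crop.png

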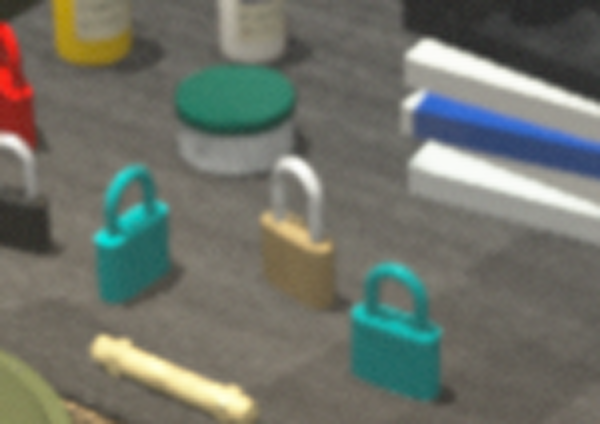

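Crop: the brass padlock is upright with its silver shackle raised and nothing is leaning on it. I have its centre at about (0.466, 0.170), with its width at 78° to world x. Next I check the start pose and the clearance for the gripper body.

```bash
python3 - <<'E'
from h import *
s=bot.state(); R=np.array(s["tool_rot"]); print(R.round(3),s["position"],s["force"],s["opening"])
for n in ("scene","side"):
    c=dict(np.load(f"{n}0.npz")); P,ok=cloud(c)
    m=ok&(P[...,2]>.085)&(P[...,2]<.4)&(P[...,0]>.3)&(P[...,0]<.66)&(P[...,1]>-.05)&(P[...,1]<.33)
    Q=P[m]; g=np.floor(Q[:,:2]/.02).astype(int)
    u,iv=np.unique(g,axis=0,return_inverse=True); iv=iv.ravel()
    print(n,[(round(a*.02,2),round(b*.02,2),Q[iv==i,2].min().round(2),Q[iv==i,2].max().round(2)) for i,(a,b) in enumerate(u) if (iv==i).sum()>4 and a<29])
d=np.array([0.466,0.170,0.10])-s["position"]; print("tool shift cm",(R.T@d*100).round(2), "tool y world ang",np.degrees(np.arctan2(R[1,1],R[0,1])))
E
```

```text
[[ 0.     1.    -0.001]
 [ 1.    -0.     0.   ]
 [ 0.    -0.001 -1.   ]] [5.24788028e-01 4.84830340e-05 2.38250727e-01] [ 0.40321635 -0.0391981   0.2868242 ] 0.08814736018063851
scene [(np.float64(0.42), np.float64(-0.04), np.float64(0.3), np.float64(0.35)), (np.float64(0.42), np.float64(-0.02), np.float64(0.3), np.float64(0.35)), (np.float64(0.42), np.float64(0.0), np.float64(0.3), np.float64(0.35)), (np.float64(0.42), np.float64(0.02), np.float64(0.3), np.float64(0.35)), (np.float64(0.44), np.float64(-0.04), np.float64(0.3), np.float64(0.35)), (np.float64(0.44), np.float64(-0.02), np.float64(0.3), np.float64(0.35)), (np.float64(0.44), np.float64(0.0), np.float64(0.3), np.float64(0.35)), (np.float64(0.44), np.float64(0.02), np.float64(0.3), np.float64(0.35)), (np.float64(0.46), np.float64(-0.04), np.float64(0.31), np.float64(0.35)), (np.float64(0.46), np.float64(-0.02), np.float64(0.24), np.float64(0.35)), (np.float64(0.46), np.float64(0.0), np.float64(0.24), np.float64(0.35)), (np.float64(0.46), np.float64(0.02), np.float64(0.34), np.float64(0.35)), (np.float64(0.48), np.float64(-0
[... 5470 characters left out ...]
 np.float64(0.24), np.float64(0.31)), (np.float64(0.56), np.float64(0.06), np.float64(0.15), np.float64(0.23)), (np.float64(0.56), np.float64(0.08), np.float64(0.13), np.float64(0.24)), (np.float64(0.56), np.float64(0.1), np.float64(0.12), np.float64(0.26)), (np.float64(0.56), np.float64(0.12), np.float64(0.11), np.float64(0.26)), (np.float64(0.56), np.float64(0.14), np.float64(0.1), np.float64(0.27)), (np.float64(0.56), np.float64(0.16), np.float64(0.1), np.float64(0.27)), (np.float64(0.56), np.float64(0.18), np.float64(0.13), np.float64(0.26)), (np.float64(0.56), np.float64(0.2), np.float64(0.12), np.float64(0.26))]
tool shift cm [16.99 -5.86 13.84] tool y world ang -0.00022160114472416736
```

```bash
python3 - <<'E'
from h import *
s=bot.state(); R=np.array(s["tool_rot"])
c=vision.capture("wrist"); p=-np.array(c["R"]).T@c["t"]
print("cam in tool",R.T@(p-s["position"]),s["time"])
E
```

```text
cam in tool [ 0.08232432  0.00087005 -0.14482641] 0.1
```

Emit:
servo_tool --rows '[{"y":-2,"grip":0},{"y":-2,"grip":0},{"y":-1.9,"grip":0},{"az":-8},{"az":-8},{"az":-8},{"az":-8},{"az":-8},{"az":-8},{"az":-8}]' --force 20

```text
schema error: expected keys x, y, z, ax, ay, az, grip
```

Emit:
servo_tool --rows '[{"az":-8},{"az":-8},{"az":-8},{"az":-8},{"az":-2},{},{},{"y":2},{"y":3},{"y":3}]'

```text
schema error: expected keys x, y, z, ax, ay, az, grip
```

Emit:
servo_tool --rows '[{"x":0,"y":-2,"z":0,"ax":0,"ay":0,"az":0,"grip":0},{"x":0,"y":-2,"z":0,"ax":0,"ay":0,"az":0,"grip":0},{"x":0,"y":-1.9,"z":0,"ax":0,"ay":0,"az":0,"grip":0},{"x":0,"y":0,"z":0,"ax":0,"ay":0,"az":-8,"grip":0},{"x":0,"y":0,"z":0,"ax":0,"ay":0,"az":-8,"grip":0},{"x":0,"y":0,"z":0,"ax":0,"ay":0,"az":-8,"grip":0},{"x":0,"y":0,"z":0,"ax":0,"ay":0,"az":-8,"grip":0},{"x":0,"y":0,"z":0,"ax":0,"ay":0,"az":-8,"grip":0},{"x":0,"y":0,"z":0,"ax":0,"ay":0,"az":-8,"grip":0},{"x":0,"y":0,"z":0,"ax":0,"ay":0,"az":-8,"grip":0}]' --force 20

```text
time: 1.15
position: [0.4659, 0.0, 0.2386]
tool_rot: [[-0.832, 0.554, -0.0], [0.554, 0.832, 0.0], [0.0, -0.0, -1.0]]
force: [0.8, -0.5, -0.6]
opening: 0.01
grasp_force: 0.0
```

Emit:
servo_tool --rows '[{"x":0,"y":0,"z":0,"ax":0,"ay":0,"az":-8,"grip":0},{"x":0,"y":0,"z":0,"ax":0,"ay":0,"az":-8,"grip":0},{"x":0,"y":0,"z":0,"ax":0,"ay":0,"az":-8,"grip":0},{"x":0,"y":0,"z":0,"ax":0,"ay":0,"az":-8,"grip":0},{"x":0,"y":0,"z":0,"ax":0,"ay":0,"az":-2,"grip":0},{"x":0,"y":3,"z":0,"ax":0,"ay":0,"az":0,"grip":0},{"x":0,"y":4,"z":0,"ax":0,"ay":0,"az":0,"grip":0},{"x":0,"y":4,"z":0,"ax":0,"ay":0,"az":0,"grip":0},{"x":0,"y":4,"z":0,"ax":0,"ay":0,"az":0,"grip":0},{"x":0,"y":2,"z":0,"ax":0,"ay":0,"az":0,"grip":0}]'

```text
time: 2.15
position: [0.4654, 0.1725, 0.2385]
tool_rot: [[-1.0, -0.002, -0.0], [-0.002, 1.0, 0.0], [0.0, 0.0, -1.0]]
force: [0.1, -0.4, -0.4]
opening: 0.0005
grasp_force: 0.0
```

```bash
python3 - <<'E'
from h import *
c=vision.capture("wrist"); cv2.imwrite("pics/w1.png",c["img"][...,::-1]); P,ok=cloud(c)
near=ok&(np.hypot(P[...,0]-.466,P[...,1]-.17)<.032)
for lo,hi in ((.01,.03),(.033,.039),(.042,.065),(.068,.085)):
    m=near&(P[...,2]>lo)&(P[...,2]<hi); S=P[m]
    if len(S)>8:
        r=cv2.minAreaRect((S[:,:2]*1000).astype(np.float32)); w=np.linalg.svd(S[:,:2]-S[:,:2].mean(0),full_matrices=False)[2][0]
        v,u=np.nonzero(m); print(lo,len(S),S.mean(0).round(4),S[:,2].max().round(4),np.round(r[0],1),np.round(r[1],1),np.degrees(np.arctan2(w[1],w[0])).round(1),u.mean(),v.mean())
print(bot.state()["position"],bot.state()["force"])
E
```

```text
0.01 147 [0.4611 0.1711 0.0199] 0.03 [462.5 172.1] [43.3  4.2] 77.2 317.5170068027211 200.63945578231292
0.033 432 [0.4666 0.1709 0.035 ] 0.0386 [467.4 171.1] [44.4 14.1] 77.5 317.2662037037037 208.90277777777777
0.042 91 [0.4665 0.171  0.0552] 0.0647 [468.4 171. ] [33.5  6.4] -103.3 317.15384615384613 213.57142857142858
0.068 173 [0.4681 0.1711 0.0717] 0.0747 [468.4 170.9] [25.5  6.4] 76.2 317.23121387283237 219.50867052023122
[0.46536004 0.17381757 0.23848717] [-1.15158307  1.08038899  0.81773317]
```

View pics/w1.png

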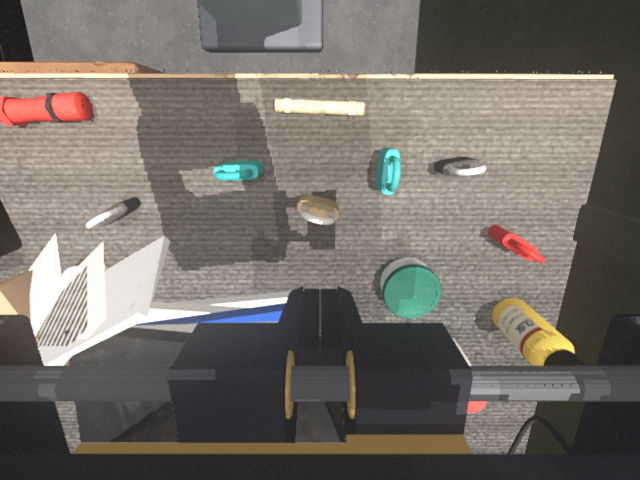

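The wrist view shows the brass padlock at (318,211), upright, directly ahead of the fingertips. Its shackle top is centred at (0.468, 0.171) and about 75 mm up. Nothing is under the fingers' path. I correct by -0.2 cm in x and -0.3 cm in y, then go down to about z = 0.09.

Emit:
servo_tool --rows '[{"x":-0.2,"y":-0.28,"z":0,"ax":0,"ay":0,"az":0,"grip":0},{"x":0,"y":0,"z":2,"ax":0,"ay":0,"az":0,"grip":0},{"x":0,"y":0,"z":3,"ax":0,"ay":0,"az":0,"grip":0},{"x":0,"y":0,"z":3,"ax":0,"ay":0,"az":0,"grip":0},{"x":0,"y":0,"z":3,"ax":0,"ay":0,"az":0,"grip":0},{"x":0,"y":0,"z":2,"ax":0,"ay":0,"az":0,"grip":0},{"x":0,"y":0,"z":1,"ax":0,"ay":0,"az":0,"grip":0},{"x":0,"y":0,"z":0.4,"ax":0,"ay":0,"az":0,"grip":0},{"x":0,"y":0,"z":0,"ax":0,"ay":0,"az":0,"grip":0},{"x":0,"y":0,"z":0,"ax":0,"ay":0,"az":0,"grip":0}]'

```text
time: 3.2
position: [0.4686, 0.167, 0.0956]
tool_rot: [[-1.0, 0.0, 0.002], [0.0, 1.0, 0.0], [-0.002, 0.0, -1.0]]
force: [1.5, 0.8, -0.2]
opening: 0.0004
grasp_force: 0.0
```

```bash
python3 - <<'E'
from h import *
s=bot.state(); print(s["position"],s["force"],s["time"])
c=vision.capture("side"); cv2.imwrite("pics/s1.png",cv2.resize(c["img"][170:320,180:380,::-1],None,fx=4,fy=4,interpolation=cv2.INTER_CUBIC))
E
```

```text
[0.46859681 0.16701754 0.09563943] [ 1.50004901  0.7723345  -0.20588678] 3.2
```

View pics/s1.png

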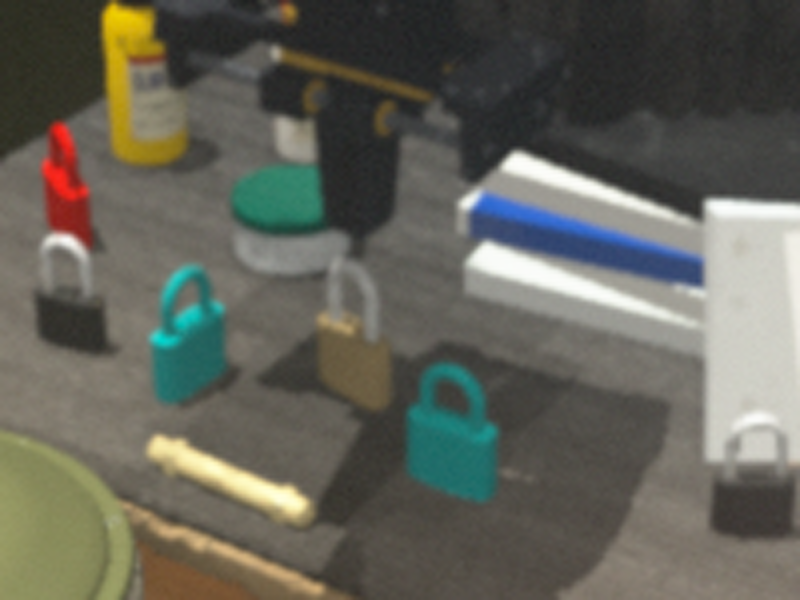

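The side crop shows the closed fingertips at about (355,240), just above the brass shackle top at about (350,262), with nothing touched. I nudge y by +0.3 cm and go down slowly.

Emit:
servo_tool --rows '[{"x":0,"y":0.35,"z":0,"ax":0,"ay":0,"az":0,"grip":0},{"x":0,"y":0,"z":0,"ax":0,"ay":0,"az":0,"grip":0},{"x":0,"y":0,"z":0.5,"ax":0,"ay":0,"az":0,"grip":0},{"x":0,"y":0,"z":0.5,"ax":0,"ay":0,"az":0,"grip":0},{"x":0,"y":0,"z":0.3,"ax":0,"ay":0,"az":0,"grip":0},{"x":0,"y":0,"z":0.3,"ax":0,"ay":0,"az":0,"grip":0},{"x":0,"y":0,"z":0.2,"ax":0,"ay":0,"az":0,"grip":0},{"x":0,"y":0,"z":0.2,"ax":0,"ay":0,"az":0,"grip":0},{"x":0,"y":0,"z":0.2,"ax":0,"ay":0,"az":0,"grip":0},{"x":0,"y":0,"z":0,"ax":0,"ay":0,"az":0,"grip":0}]'

```text
time: 4.25
position: [0.468, 0.1707, 0.0726]
tool_rot: [[-1.0, -0.0, -0.0], [-0.0, 1.0, -0.0], [0.0, -0.0, -1.0]]
force: [0.2, 0.1, 0.6]
opening: 0.0006
grasp_force: 0.1
```

Emit:
servo_tool --rows '[{"x":0,"y":0,"z":0.1,"ax":0,"ay":0,"az":0,"grip":0},{"x":0,"y":0,"z":0.1,"ax":0,"ay":0,"az":0,"grip":0},{"x":0,"y":0,"z":0.1,"ax":0,"ay":0,"az":0,"grip":0},{"x":0,"y":0,"z":0.1,"ax":0,"ay":0,"az":0,"grip":0},{"x":0,"y":0,"z":0.05,"ax":0,"ay":0,"az":0,"grip":0},{"x":0,"y":0,"z":0,"ax":0,"ay":0,"az":0,"grip":0},{"x":0,"y":0,"z":0,"ax":0,"ay":0,"az":0,"grip":0},{"x":0,"y":0,"z":0,"ax":0,"ay":0,"az":0,"grip":0},{"x":0,"y":0,"z":0,"ax":0,"ay":0,"az":0,"grip":0},{"x":0,"y":0,"z":0,"ax":0,"ay":0,"az":0,"grip":0}]'

```text
time: 5.25
position: [0.468, 0.1707, 0.0682]
tool_rot: [[-1.0, -0.0, -0.0], [-0.0, 1.0, 0.0], [0.0, 0.0, -1.0]]
force: [0.1, 0.8, 0.1]
opening: 0.0007
grasp_force: 0.2
```

Emit:
servo_tool --rows '[{"x":0,"y":0,"z":0.05,"ax":0,"ay":0,"az":0,"grip":0},{"x":0,"y":0,"z":0.05,"ax":0,"ay":0,"az":0,"grip":0},{"x":0,"y":0,"z":0.05,"ax":0,"ay":0,"az":0,"grip":0},{"x":0,"y":0,"z":0,"ax":0,"ay":0,"az":0,"grip":0},{"x":0,"y":0,"z":0,"ax":0,"ay":0,"az":0,"grip":0},{"x":0,"y":0,"z":0,"ax":0,"ay":0,"az":0,"grip":0},{"x":0,"y":0,"z":0,"ax":0,"ay":0,"az":0,"grip":0},{"x":0,"y":0,"z":0,"ax":0,"ay":0,"az":0,"grip":0},{"x":0,"y":0,"z":0,"ax":0,"ay":0,"az":0,"grip":0},{"x":0,"y":0,"z":0,"ax":0,"ay":0,"az":0,"grip":0}]'

```text
time: 6.25
position: [0.468, 0.1707, 0.0667]
tool_rot: [[-1.0, 0.0, -0.0], [0.0, 1.0, -0.0], [0.0, -0.0, -1.0]]
force: [-0.2, -0.3, 0.9]
opening: 0.0006
grasp_force: 0.3
```

```bash
python3 - <<'E'
from h import *
c=vision.capture("side"); cv2.imwrite("pics/s2.png",cv2.resize(c["img"][200:300,200:333,::-1],None,fx=6,fy=6,interpolation=cv2.INTER_CUBIC))
print(bot.state()["position"],bot.state()["force"])
E
```

```text
[0.46800287 0.17068784 0.06669781] [ 0.17915604 -0.84724245  0.69244648]
```

View pics/s2.png

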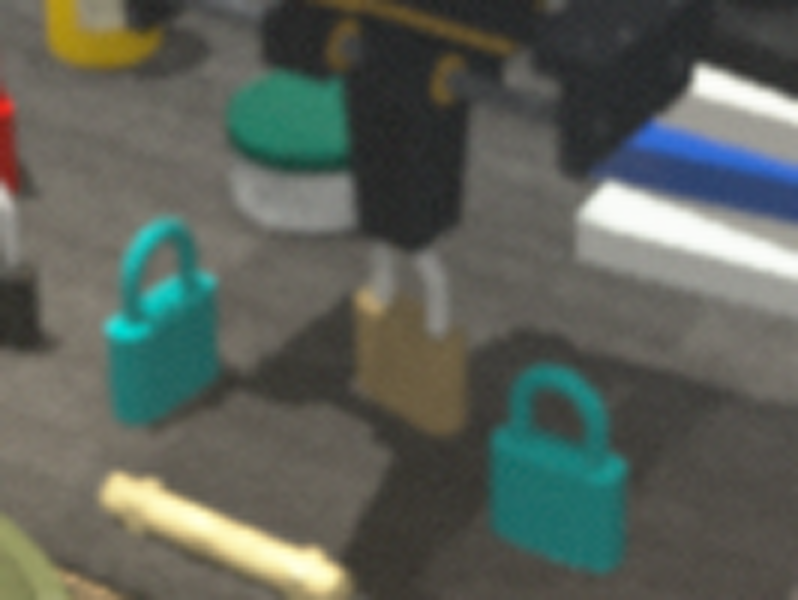

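The crop shows the fingertips at about (410,245) sitting squarely on the shackle top, with the padlock upright and in place. I press in 0.5 mm steps until the force rises.

Emit:
servo_tool --rows '[{"x":0,"y":0,"z":0.03,"ax":0,"ay":0,"az":0,"grip":0},{"x":0,"y":0,"z":0.02,"ax":0,"ay":0,"az":0,"grip":0},{"x":0,"y":0,"z":0,"ax":0,"ay":0,"az":0,"grip":0},{"x":0,"y":0,"z":0,"ax":0,"ay":0,"az":0,"grip":0},{"x":0,"y":0,"z":0,"ax":0,"ay":0,"az":0,"grip":0},{"x":0,"y":0,"z":0,"ax":0,"ay":0,"az":0,"grip":0},{"x":0,"y":0,"z":0,"ax":0,"ay":0,"az":0,"grip":0},{"x":0,"y":0,"z":0,"ax":0,"ay":0,"az":0,"grip":0},{"x":0,"y":0,"z":0,"ax":0,"ay":0,"az":0,"grip":0},{"x":0,"y":0,"z":0,"ax":0,"ay":0,"az":0,"grip":0}]'

```text
time: 7.3
position: [0.468, 0.1707, 0.0662]
tool_rot: [[-1.0, 0.0, 0.0], [0.0, 1.0, 0.0], [-0.0, 0.0, -1.0]]
force: [-0.1, -0.5, 2.6]
opening: 0.0005
grasp_force: 1.3
```

Emit:
servo_tool --rows '[{"x":0,"y":0,"z":0.03,"ax":0,"ay":0,"az":0,"grip":0},{"x":0,"y":0,"z":0.02,"ax":0,"ay":0,"az":0,"grip":0},{"x":0,"y":0,"z":0,"ax":0,"ay":0,"az":0,"grip":0},{"x":0,"y":0,"z":0,"ax":0,"ay":0,"az":0,"grip":0},{"x":0,"y":0,"z":0,"ax":0,"ay":0,"az":0,"grip":0},{"x":0,"y":0,"z":0,"ax":0,"ay":0,"az":0,"grip":0},{"x":0,"y":0,"z":0,"ax":0,"ay":0,"az":0,"grip":0},{"x":0,"y":0,"z":0,"ax":0,"ay":0,"az":0,"grip":0},{"x":0,"y":0,"z":0,"ax":0,"ay":0,"az":0,"grip":0},{"x":0,"y":0,"z":0,"ax":0,"ay":0,"az":0,"grip":0}]'

```text
time: 8.3
position: [0.4682, 0.1707, 0.066]
tool_rot: [[-1.0, -0.0, 0.001], [-0.0, 1.0, 0.0], [-0.001, 0.0, -1.0]]
force: [-0.4, 0.3, 5.8]
opening: 0.0003
grasp_force: 2.9
```

Emit:
servo_tool --rows '[{"x":0,"y":0,"z":0.03,"ax":0,"ay":0,"az":0,"grip":0},{"x":0,"y":0,"z":0.02,"ax":0,"ay":0,"az":0,"grip":0},{"x":0,"y":0,"z":0,"ax":0,"ay":0,"az":0,"grip":0},{"x":0,"y":0,"z":0,"ax":0,"ay":0,"az":0,"grip":0},{"x":0,"y":0,"z":0,"ax":0,"ay":0,"az":0,"grip":0},{"x":0,"y":0,"z":0,"ax":0,"ay":0,"az":0,"grip":0},{"x":0,"y":0,"z":0,"ax":0,"ay":0,"az":0,"grip":0},{"x":0,"y":0,"z":0,"ax":0,"ay":0,"az":0,"grip":0},{"x":0,"y":0,"z":0,"ax":0,"ay":0,"az":0,"grip":0},{"x":0,"y":0,"z":0,"ax":0,"ay":0,"az":0,"grip":0}]'

```text
time: 9.3
position: [0.4685, 0.1707, 0.0659]
tool_rot: [[-1.0, -0.0, 0.002], [-0.0, 1.0, 0.0], [-0.002, 0.0, -1.0]]
force: [-1.0, -0.8, 8.2]
opening: 0.0005
grasp_force: 4.3
```

It is on the hard stop: the force rises with no further travel. I withdraw straight up.

Emit:
servo_tool --rows '[{"x":0,"y":0,"z":-0.1,"ax":0,"ay":0,"az":0,"grip":0},{"x":0,"y":0,"z":-0.2,"ax":0,"ay":0,"az":0,"grip":0},{"x":0,"y":0,"z":-0.5,"ax":0,"ay":0,"az":0,"grip":0},{"x":0,"y":0,"z":-1,"ax":0,"ay":0,"az":0,"grip":0},{"x":0,"y":0,"z":-2,"ax":0,"ay":0,"az":0,"grip":0},{"x":0,"y":0,"z":-3,"ax":0,"ay":0,"az":0,"grip":0},{"x":0,"y":0,"z":-3,"ax":0,"ay":0,"az":0,"grip":0},{"x":0,"y":0,"z":-3,"ax":0,"ay":0,"az":0,"grip":0},{"x":0,"y":0,"z":-2,"ax":0,"ay":0,"az":0,"grip":0},{"x":0,"y":0,"z":0,"ax":0,"ay":0,"az":0,"grip":0}]'

```text
time: 10.3
position: [0.4689, 0.1709, 0.2162]
tool_rot: [[-1.0, -0.0, 0.005], [-0.0, 1.0, 0.001], [-0.005, 0.001, -1.0]]
force: [0.0, -0.2, -0.6]
opening: 0.0002
grasp_force: 0.0
```

```bash
python3 - <<'E'
from h import *
c=vision.capture("wrist"); P,ok=cloud(c)
near=ok&(np.hypot(P[...,0]-.466,P[...,1]-.17)<.032)
for lo,hi in ((.033,.039),(.055,.085)):
    S=P[near&(P[...,2]>lo)&(P[...,2]<hi)]
    w=np.linalg.svd(S[:,:2]-S[:,:2].mean(0),full_matrices=False)[2][0]
    print(lo,len(S),S.mean(0).round(4),np.percentile(S[:,2],[50,90,100]).round(4),np.degrees(np.arctan2(w[1],w[0])).round(1))
c=vision.capture("side"); cv2.imwrite("pics/s3.png",cv2.resize(c["img"][180:310,180:353,::-1],None,fx=4.5,fy=4.5,interpolation=cv2.INTER_CUBIC))
print(bot.state()["position"],bot.state()["force"],bot.state()["time"])
E
```

```text
0.033 452 [0.4662 0.1709 0.0349] [0.0349 0.0359 0.0387] 77.3
0.055 250 [0.468  0.1708 0.0618] [0.0626 0.0648 0.0664] 76.4
[0.46773427 0.17065764 0.21297141] [0.13954176 0.52435657 0.0462019 ] 10.4
```

View pics/s3.png

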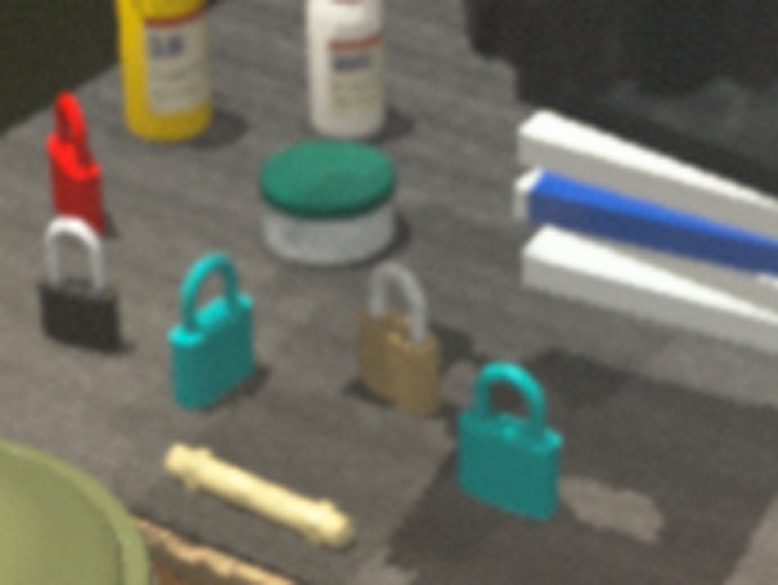

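The crop shows the brass padlock at (400,340), upright and unmoved. Its shackle is about 9 mm lower, with the top at about 66 mm, and the fingers are clear.

```bash
python3 -c "
from cell import bot
print(bot.hand_in())"
```

```text
the job is handed in; nothing more can be done
None
```

I pressed the brass padlock's shackle down to its hard stop (about 8 N) without shifting or tipping the padlock. The arm then drew back clear, touching nothing else, and the job is handed in.

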